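Tuck a cover plate under an instrument's lapped flap and hold it down

TASK

On the low white instrument base, slide the wide front edge of the loose metal cover plate under the free edge of the hinged flap, fully home against the stop beneath it and between the two side kerbs, without lifting the flap. Press the plate flat on the deck against the springy rubber seal, and finish with the hand still holding the plate pressed down (do not let go); leave the bottle, the jar and the screwdriver where they are.

Things in the scene. Friction and masses are not known exactly. Their poses are not given: they have to be found in the camera images.
- bay: fixed white instrument base, dark steel deck 300 x 190 mm, deck top 50 mm above the bench. Origin: bench level, middle of the width; x = direction in which the plate is slid under the flap, y left, z up. Deck from x = -130 to +170 mm. Two side kerbs 10 mm high on the deck, x = -65 to +145 mm, inner faces at y = +-73 mm. Housing behind the flap (x 135 to 165) rises 34 mm above the deck
- bay_stop (a point): middle of the foot of the fixed stop's face, on the deck under the flap, at x = 54 mm of the base, i.e. 24 mm beyond the flap's free edge; the stop is 8 mm high; axes as the base's
- flap_lip (a point): middle of the underside of the flap's free edge (x = 30 mm of the base). The flap is an aluminium sheet 95 x 168 x 3 mm, 150 g, hinged at its far end, lying level on the kerbs, so that a gap 10 mm high lies between the deck and its underside
- flap (a joint): hinge angle of the flap, rad: 0 lying down, grows as its free edge is lifted (0.01 rad is about 1 mm at the edge); it falls back by its weight
- seal (a joint): how far the sprung rubber seal bar (16 mm along x, 66 mm along y, centred at x = -30, y = 0 of the base) is pushed down, m: 0 standing 5 mm proud of the deck, 0.005 level with it. The spring takes about 4.5 N to start and 9 N to be level with the deck
- plate_rib (a point): grasp point mid-rib on the loose cover plate, 30 mm above its underside. Aluminium, 5 mm thick, about 220 g. From this point the front part (x -25 to +65 mm) is 120 mm wide, the rear tongue (x -65 to -25 mm) 70 mm wide. Rib 12 mm thick along x, 60 mm long along y, top 45 mm above the underside. x points to the wide front edge, z up. Starts flat on the bench
- plate_edge (a point): middle of the plate's wide front edge, at its underside, 65 mm ahead of the rib; axes as the plate's
- solvent: bystander: amber bottle, 60 mm across, 130 mm tall, origin at its underside
- vialjar: bystander: glass jar, 64 mm across, 80 mm tall, origin at its underside
- driver: bystander: screwdriver lying on the bench
Things that resemble listed ones, but are neither listed nor needed, are in the scene too. Of the things that look like the part that bears plate_rib, the smallest one is meant.

How it is judged (in metres and radians):
At the end, for the whole second after the job is handed in: Plate edge at least 17 mm under the flap (stop at 24), within 14 mm of the middle and 0.1 rad, flat within 0.04 rad and 2 mm of the deck; seal down at least 3.5 of 5 mm; flap down (under 0.03 rad); fingers still press or hold the plate (over 2 N) (x of plate_edge in the frame of bay above 0.047 m and y of plate_edge in the frame of bay between -0.014 and 0.014 m and z of plate_edge in the frame of bay below 0.052 m and z of plate_rib in the frame of bay below 0.082 m and angle between the x axis of plate_edge and the x axis of bay, either way round below 0.1 rad and angle between plate_edge's own z axis and vertical below 0.04 rad and value of joint seal above 0.0035 m and value of joint flap below 0.03 rad and contact force between the fingers and plate above 2 N); the arm keeps its last pose, push and grip.
It fails at once if the flap is lifted (value of joint flap above 0.07 rad).
It fails at once if a bystander is disturbed (distance of any of solvent, vialjar, driver from where it was at the start of the episode above 0.03 m).
It also fails if it takes over 38 s, if anything falls off the work surface, if the arm or the gripper's body presses on something with over 40 N, if the wrist force passes 120 N, or if a joint passes its speed limit or range.

ROBOT

A 6-joint arm with a two-finger parallel gripper is mounted at the origin on the work surface. World frame = base frame: x ahead of the robot, y to its left, z up, the work surface at z = 0. Lengths are in mm, angles in rad, forces in N, time in s.
With the tool pointing down it reaches from about 150 to 775 mm from the base axis. Payload 6.1 kg.
Tool frame: the origin (TCP) lies at the centre of the arm's flange, where the gripper is bolted on; the fingertips stand 173 mm ahead of it and the grasp point (between the pads) lies 155 mm ahead of it (manip.grip_point_offset is the distance from the TCP to the grasp point, in mm); z points along the fingers, y is the direction in which the jaws open and shut (so a half turn about z gives the same grasp; the last joint's range is limited). The gripper opens to 85 mm and grips with 20 to 120 N. Pads are 22 mm wide; open, the fingers measure 114 mm over their backs; the gripper's body (76 mm by 85 mm) begins 54 mm behind the grasp point. The pads swing forward as they close: fully open they stand 13 mm farther back than shut.
Start: joints at [-1.156, 0.126, -0.04, 1.405, 0, 1.571], TCP at [211.571, -480.465, 404.695] pointing down, gripper open.
Joint ranges: [-2.72, 2.72], [-0.95, 1.95], [-1.27, 1.35], [-1.78, 2.02], [-1.46, 1.47], [-3.14, 3.14]. Speed limits (rad/s): [2.39, 2.39, 3.01, 3.14, 3.14, 3.14].

INTERFACE

Orientations are given as a unit quaternion [w, x, y, z].
In Python, from station import status, eyes, manip, nets gives the robot as it stands.
- The arm moves only by the shell command python3 -m creep 'ROWS' [FORCE]. ROWS is JSON, a list of rows, each an object with "linear": the shift along the tool's x, y, z in m, a list of three; "rot": the turn, a rotation vector about the tool's x, y, z in rad, a list of three; "hand": the closure in counts, from 0 (fully open) to 255 (shut). A call has 1 to 12 rows; each row is the pose to reach, as a shift and turn from the pose commanded when the call began, along the tool's axes at that moment; what a row does not reach only later rows make up. A row lasts 1/12 s, in which the tool goes at most 41.7 mm and 7.16 degrees, less where a joint would pass 70% of its speed; a pose out of reach is approached as far as the arm can. A call with a gripper value outside its range is refused whole. The fingers move at their own pace and stop on an object; FORCE is the grip in N (left out, the last holds). Time passes only in rows, so rows that repeat a pose let the fingers close. It gives the time, the measured TCP pose, the force and the opening at its end, in the units of the state.
- status.get_state(): the state, without advancing time (a new reading comes with each control period).
- eyes.grab_frame(name): name is "scene" or "top" or "wrist"; returns (picture, depth): 480x640x3 uint8, red, green, blue; 480x640 float32, mm along the optical axis (not along the pixel's ray), 0 where there is no reading.
- eyes.calibration(name): a dict with "fx", "fy", "cx", "cy" (pixels), "D" ([k1, k2, p1, p2, k3] as OpenCV has them; the pictures are not rectified), "R" (3x3) and "t" (3): a world point X has camera coordinates R X + t; the wrist camera has in their place "tool_from_camera" (4x4, takes a point from camera to tool coordinates, whose origin is the TCP and whose axes are the flange's). Camera axes: x right, y down, z forward; pixel columns grow to the right and rows downward; lengths in mm; the calibration is good to about 2 mm. A picture is of the moment at which its call begins: read the wrist's pose just before it. calibration takes no time and is no camera call.
- manip.sign_off(): hands the job in, once; it reports no verdict.
Trained networks look in the newest picture that a camera, given by its name, has taken for a name from the list of things; names that differ only in an ending like _2 or _b are one class to them, and where a whole thing is asked for, a point or a joint stands for the part that bears it (a point fixed in the world has none). Each returns a list of dicts, best first, with "confidence" (0 to 1); they miss things now and then, are a little off and sometimes report something else, mostly with a low value. They report only what shows in the picture. A call takes as long as a camera call. They do not tell look-alikes from the thing itself.
- nets.boxes_of(target, camera): "xyz" ([x, y, z] in mm, in world coordinates, good to about 4 mm: the middle of the surface that is visible of it).
- nets.cut_out(target, camera): "region" (480x640 bool, what is visible of it).
- nets.place_of(target, camera): "xyz" ([x, y, z] in mm, in world coordinates, good to about 4 mm: a listed point, or the origin of a listed thing).
The state is a dict: "time": time; "joint_positions": joint angles; "qvel": joint speeds; "tau": joint torques, N m; "eef_pos": TCP position; "orientation": TCP orientation; "contact_force": force on the tool from outside, world axes, zero at the start; "ft_torque": the same for the moment, N m; "grip_width": finger opening in mm.
Only numpy, scipy, OpenCV 4.12 (cv2) and the standard library are available. Lean on these libraries where they do the work, as an engineer would, in place of code of your own. Each camera call takes 0.05 s, during which the arm holds its last target.

## Working session

There is one attempt and no reset: what is moved stays moved. The work goes in short steps, Python scripts to look and compute and a shell command to move; the robot and the scene stay as the last step left them, time stands still between calls to the robot, and variables do not carry over. Pictures are saved under pics/ and viewed, and the job is handed in when it is done.

```bash
ls; mkdir -p pics; python3 - <<'E'
from station import status, eyes, manip, nets
import cv2
print(status.get_state())
for c in ("scene","top"):
    p,d=eyes.grab_frame(c); cv2.imwrite(f"pics/{c}0.png",p[:,:,::-1])
    for t in ("plate_rib","plate_edge","bay","bay_stop","flap_lip","solvent","vialjar","driver"):
        print(c,t,[(r["confidence"],[round(float(v)) for v in r["xyz"]]) for r in nets.place_of(t,c)])
print(status.get_state()["time"], manip.grip_point_offset)
E
```

```text
pics
{'time': 0.0, 'joint_positions': array([-1.15598156e+00,  1.26383835e-01, -4.06461409e-02,  1.40537503e+00,
        1.67206274e-05,  1.57081192e+00]), 'qvel': array([-0.00031234, -0.0005432 ,  0.00126709,  0.00095544,  0.00033339,
        0.00083445]), 'tau': array([-4.97062138e-04, -4.35911143e+01,  3.52926886e+01,  1.72194239e-02,
       -1.18765511e-04,  2.80870768e-05]), 'eef_pos': array([ 211.53334659, -480.35127421,  403.90876516]), 'orientation': array([-7.88821679e-04,  9.78569373e-01,  2.05915843e-01, -1.57457532e-04]), 'contact_force': array([ 0.06555524, -0.04370337, -0.01473503]), 'ft_torque': array([ 0.0417242,  0.0034303, -0.0288403]), 'grip_width': 85.45925147130535}
scene plate_rib [(0.92, [285, -555, 43]), (0.81, [492, -201, 29]), (0.69, [247, -243, 43])]
scene plate_edge [(0.94, [561, -182, -3]), (0.87, [318, -468, 2]), (0.85, [316, -179, 1])]
scene bay [(0.77, [540, 161, 4])]
scene bay_stop [(0.89, [596, 149, 54])]
scene flap_lip [(0.93, [574, 155, 58]), (0.7, [491, -199, 32])]
scene solvent [(0.81, [780, -160, 0])]
scene vialjar [(0.83, [396, 361, 1])]
scene driver [(0.75, [552, -425, -2])]
top plate_rib [(0.77, [285, -554, 44]), (0.65, [495, -192, 32]), (0.64, [250, -245, 45]), (0.45, [397, 364, 1])]
top plate_edge [(0.92, [555, -183, 0]), (0.83, [315, -468, 1]), (0.6, [312, -185, -3])]
top bay [(0.94, [546, 166, 4])]
top bay_stop [(0.58, [595, 155, 52])]
top flap_lip [(0.93, [574, 157, 60])]
top solvent [(0.96, [781, -157, 2])]
top vialjar [(0.86, [397, 362, 0])]
top driver []
0.9 154.70000000000002
```

View pics/scene0.png

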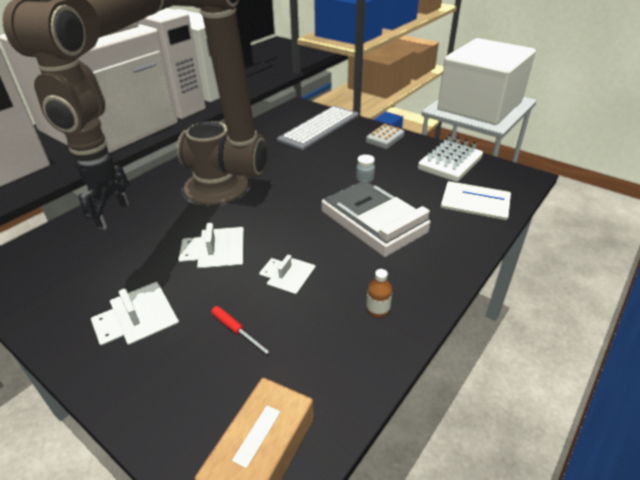

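View pics/top0.png

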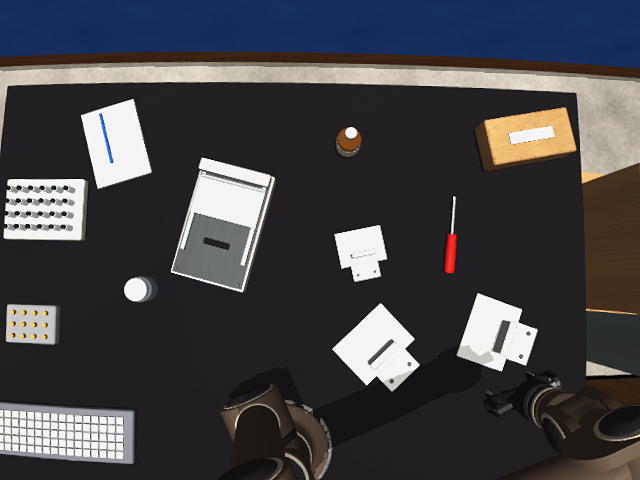

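```bash
cat > h.py <<'E'
from station import status, eyes, manip, nets
import cv2, numpy as np
def cloud(cam,p,d,T=None):
    c=eyes.calibration(cam); K=np.array([[c["fx"],0,c["cx"]],[0,c["fy"],c["cy"]],[0,0,1.]]); D=np.array(c["D"],float)
    v,u=np.mgrid[0:480,0:640]
    n=cv2.undistortPoints(np.stack([u,v],-1).reshape(-1,1,2).astype(np.float64),K,D).reshape(480,640,2)
    X=np.dstack([n[...,0]*d,n[...,1]*d,d]).astype(float)
    if T is None: W=(X-np.array(c["t"]).ravel())@np.array(c["R"])
    else: W=X@T[:3,:3].T+T[:3,3]
    W[d<=0]=np.nan
    return W
def wristT():
    from scipy.spatial.transform import Rotation as R
    s=status.get_state(); q=s["orientation"]; T=np.eye(4); T[:3,:3]=R.from_quat(list(q[1:])+[q[0]]).as_matrix(); T[:3,3]=s["eef_pos"]
    return T@np.array(eyes.calibration("wrist")["tool_from_camera"])
E
python3 - <<'E'
from h import *
p,d=eyes.grab_frame("top"); W=cloud("top",p,d)
np.savez("top.npz",p=p,d=d,W=W)
cr=cv2.resize(p[215:300,300:420],None,fx=5,fy=5,interpolation=cv2.INTER_CUBIC)
cv2.imwrite("pics/c1.png",cr[:,:,::-1])
cv2.imwrite("pics/c2.png",cv2.resize(p[150:300,160:290],None,fx=4,fy=4)[:,:,::-1])
x,y,z=W[...,0],W[...,1],W[...,2]
lum=p.astype(int).min(-1)
def rect(m,lbl):
    pts=np.stack([x[m],y[m]],-1).astype(np.float32)
    r=cv2.minAreaRect(pts); print(lbl,m.sum(),np.nanmedian(z[m]),r); print(cv2.boxPoints(r).round(1).tolist())
bx=(x>420)&(x<600)&(y>-270)&(y<-110)
print("bench z",np.nanmedian(z[bx&(lum<60)]))
m=bx&(lum>130)&(z<15)
rect(m,"plate")
rect(bx&(z>36),"ribtop")
b=(x>380)&(x<760)&(y>20)&(y<310)
rect(b&(z>30),"bay"); rect(b&(z>76),"housing"); rect(b&(z>56)&(z<70)&(lum>120),"flap+kerb")
for t in ("bay","flap","plate_rib"):
    for r in nets.cut_out(t,"top"):
        mm=r["region"]; v,u=np.nonzero(mm); print(t,r["confidence"],u.mean().round(),v.mean().round(),mm.sum())
E
```

```text
bench z -0.643449894795292
plate 1969 4.238720088879855 ((493.7270202636719, -195.95045471191406), (131.66258239746094, 122.11053466796875), 12.340261459350586)
[[416.3999938964844, -150.39999389648438], [442.5, -269.70001220703125], [571.0999755859375, -241.5], [545.0, -122.19999694824219]]
ribtop 119 43.96236280471736 ((494.7493591308594, -194.56365966796875), (12.062017440795898, 61.066768646240234), 12.654256820678711)
[[482.20001220703125, -166.10000610351562], [495.6000061035156, -225.6999969482422], [507.29998779296875, -223.0], [493.8999938964844, -163.5]]
bay 9023 52.11915753986292 ((559.2706909179688, 158.4906005859375), (191.73048400878906, 300.0323181152344), 75.77096557617188)
[[390.29998779296875, 102.4000015258789], [681.0999755859375, 28.700000762939453], [728.2000122070312, 214.5], [437.3999938964844, 288.29998779296875]]
housing 875 82.6865489913715 ((685.709228515625, 125.70404815673828), (178.83763122558594, 31.548582077026367), 75.30403137207031)
[[647.7999877929688, 43.20000076293945], [678.2999877929688, 35.20000076293945], [723.7000122070312, 208.1999969482422], [693.0999755859375, 216.1999969482422]]
flap+kerb 2902 61.96288572628069 ((587.5635986328125, 148.29824829101562), (173.82400512695312, 224.6175537109375), 75.78709411621094)
[[457.3999938964844, 91.5999984741211], [675.0999755859375, 36.5], [717.7999877929688, 205.0], [500.0, 260.1000061035156]]
bay 0.75 223.0 225.0 9252
plate_rib 0.79 361.0 251.0 2034
plate_rib 0.78 495.0 334.0 3897
plate_rib 0.57 378.0 349.0 4269
```

```bash
sleep 0
```

```text
(no output)
```

View pics/c1.png

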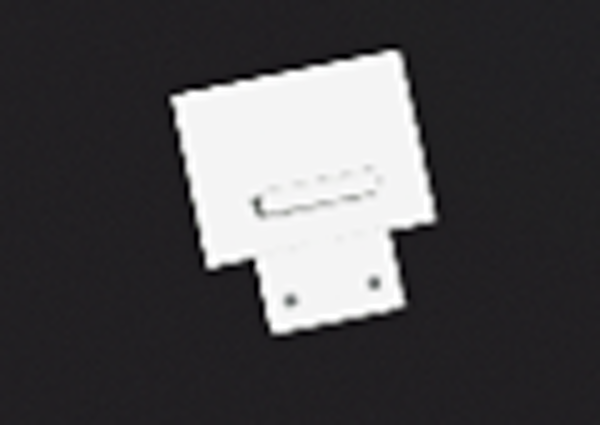

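View pics/c2.png

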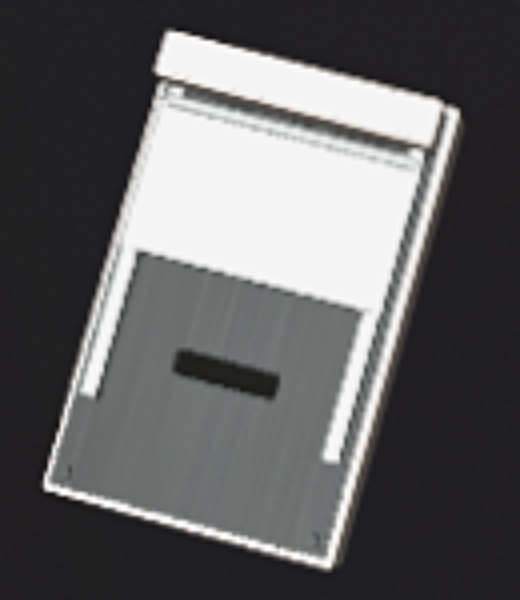

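The three plates in the top view are at (361,252), (378,346) and (498,333). The one at (361,252) is the smallest: about 2034 px, with a bounding rectangle of 131 x 122 mm, which fits 130 x 120. The crop shows its wide front edge at the top, the tongue with two holes at the bottom, and the rib across it. The bay crop shows the seal on the deck, with the flap and housing toward the top.

```bash
cat >> h.py <<'E'
from scipy.spatial.transform import Rotation as Ro
def plan(target_xyz, yaw_y, cmd_xyz=None, cmd_R=None, pitch=0):
    s=status.get_state(); q=s["orientation"]
    R=Ro.from_quat(list(q[1:])+[q[0]]).as_matrix() if cmd_R is None else cmd_R
    p=np.array(s["eef_pos"] if cmd_xyz is None else cmd_xyz)
    c,n=np.cos(yaw_y),np.sin(yaw_y)
    Y=np.array([c,n,0]);Z=np.array([0,0,-1.]);X=np.cross(Y,Z)
    G=np.stack([X,Y,Z],1)
    print("lin",(R.T@(np.array(target_xyz)-p)/1000).round(4).tolist(),"rot",Ro.from_matrix(R.T@G).as_rotvec().round(4).tolist())
E
python3 -c "
from h import *
plan([494,-195.5,250],0.216,[211.571,-480.465,404.695])"
```

```text
lin [0.3733, -0.147, 0.1547] rot [0.0, 0.0001, -1.3721]
```

```bash
python3 -m creep '[{"linear":[0.015,-0.006,0.006],"rot":[0,0,-0.06],"hand":0},{"linear":[0.045,-0.018,0.018],"rot":[0,0,-0.17],"hand":0},{"linear":[0.08,-0.032,0.033],"rot":[0,0,-0.29],"hand":0},{"linear":[0.115,-0.045,0.048],"rot":[0,0,-0.41],"hand":0},{"linear":[0.15,-0.059,0.062],"rot":[0,0,-0.53],"hand":0},{"linear":[0.185,-0.073,0.077],"rot":[0,0,-0.65],"hand":0},{"linear":[0.22,-0.087,0.091],"rot":[0,0,-0.77],"hand":0},{"linear":[0.255,-0.1,0.106],"rot":[0,0,-0.89],"hand":0},{"linear":[0.29,-0.114,0.12],"rot":[0,0,-1.01],"hand":0},{"linear":[0.325,-0.128,0.135],"rot":[0,0,-1.13],"hand":0},{"linear":[0.355,-0.14,0.147],"rot":[0,0,-1.25],"hand":0},{"linear":[0.3733,-0.147,0.1547],"rot":[0,0,-1.3721],"hand":0}]' 40
```

```text
time: 2.1
eef_pos: [495.5, -193.0, 248.6]
orientation: [-0.001, 0.623, 0.782, 0.0]
contact_force: [0.4, -1.3, 0.4]
grip_width: 85.5
```

```bash
python3 -m creep '[{"linear":[0,0,0],"rot":[0,0,0],"hand":0},{"linear":[0,0,0],"rot":[0,0,0],"hand":0}]' ; python3 - <<'E'
from h import *
s=status.get_state(); print(s["eef_pos"],s["orientation"],s["joint_positions"],s["contact_force"])
T=wristT(); p,d=eyes.grab_frame("wrist"); cv2.imwrite("pics/w1.png",p[:,:,::-1]); W=cloud("wrist",p,d,T)
np.savez("w1.npz",p=p,W=W)
x,y,z=W[...,0],W[...,1],W[...,2]
near=(abs(x-494)<90)&(abs(y+195)<90)
for lo,hi in((38,55),(2,10)):
    m=near&(z>lo)&(z<hi)
    if m.sum()>20: print(lo,m.sum(),np.nanmedian(z[m]),cv2.minAreaRect(np.stack([x[m],y[m]],-1).astype(np.float32)))
E
```

```text
time: 2.27
eef_pos: [494.3, -194.6, 249.4]
orientation: [-0.001, 0.626, 0.779, -0.0]
contact_force: [0.2, -0.4, -0.3]
grip_width: 85.5
[ 494.30657164 -194.6269026   249.37136954] [-6.69235236e-04  6.26451602e-01  7.79459940e-01 -3.80771814e-04] [-3.75020189e-01  1.84135670e-01 -3.15364690e-01  1.07280036e+00
 -3.29018468e-04  9.78965453e-01] [ 0.23570954 -0.44737802 -0.30078504]
38 2916 44.385992238098424 ((495.61767578125, -195.8848419189453), (11.91499137878418, 60.0120849609375), 12.749414443969727)
2 35182 4.594067466080546 ((490.0093078613281, -177.11325073242188), (141.56640625, 160.68980407714844), 10.40235710144043)
```

View pics/w1.png

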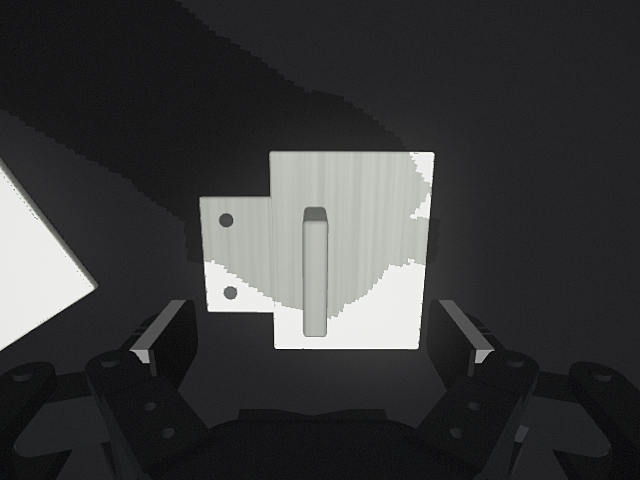

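The wrist view shows the rib at px (315,275), centred between the open pads, with the plate's front to the right. Next I'll descend and grip.

```bash
python3 -m creep '[{"linear":[0,0.001,0.012],"rot":[0,0,0],"hand":0},{"linear":[0,0.001,0.035],"rot":[0,0,0],"hand":0},{"linear":[0,0.001,0.055],"rot":[0,0,0],"hand":0},{"linear":[0,0.001,0.065],"rot":[0,0,0],"hand":0},{"linear":[0,0.001,0.065],"rot":[0,0,0],"hand":100},{"linear":[0,0.001,0.065],"rot":[0,0,0],"hand":255},{"linear":[0,0.001,0.065],"rot":[0,0,0],"hand":255},{"linear":[0,0.001,0.065],"rot":[0,0,0],"hand":255},{"linear":[0,0.001,0.065],"rot":[0,0,0],"hand":255},{"linear":[0,0.001,0.065],"rot":[0,0,0],"hand":255},{"linear":[0,0.001,0.065],"rot":[0,0,0],"hand":255},{"linear":[0,0.001,0.065],"rot":[0,0,0],"hand":255}]' 80
```

```text
time: 3.32
eef_pos: [495.4, -195.4, 186.0]
orientation: [0.001, 0.627, 0.779, 0.0]
contact_force: [-1.3, -0.3, 7.1]
grip_width: 10.8
```

```bash
python3 -m creep '[{"linear":[0,0,0],"rot":[0,0,0],"hand":255},{"linear":[0,0,0],"rot":[0,0,0],"hand":255},{"linear":[0,0,-0.01],"rot":[0,0,0],"hand":255},{"linear":[0,0,-0.035],"rot":[0,0,0],"hand":255},{"linear":[0,0,-0.065],"rot":[0,0,0],"hand":255},{"linear":[0,0,-0.09],"rot":[0,0,0],"hand":255},{"linear":[0,0,-0.1],"rot":[0,0,0],"hand":255},{"linear":[0,0,-0.1],"rot":[0,0,0],"hand":255},{"linear":[0,0,-0.1],"rot":[0,0,0],"hand":255}]'; python3 - <<'E'
from h import *
s=status.get_state(); print(s["eef_pos"],s["orientation"],s["contact_force"],s["ft_torque"])
T=wristT(); p,d=eyes.grab_frame("wrist"); cv2.imwrite("pics/w2.png",p[:,:,::-1]); W=cloud("wrist",p,d,T)
np.savez("w2.npz",p=p,W=W,T=T)
E
```

```text
time: 4.07
eef_pos: [494.9, -195.2, 284.6]
orientation: [0.0, 0.627, 0.779, 0.0]
contact_force: [0.6, -0.3, -1.9]
grip_width: 10.6
[ 494.86037425 -195.22208232  284.59501419] [2.75571503e-05 6.26716094e-01 7.79247673e-01 2.01337758e-05] [ 0.60367878 -0.31492554 -1.92596234] [-0.01007915 -0.02381091  0.00541574]
```

View pics/w2.png

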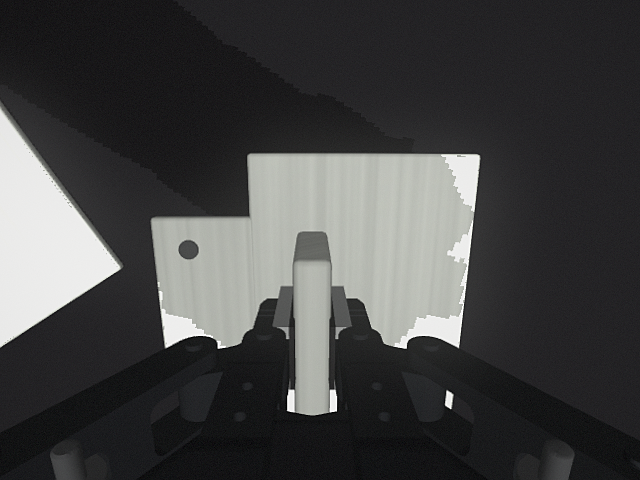

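The plate is held. The gap is 10.6 mm and the carried load of 1.9 N fits 220 g. Next I'll measure how it sits in the hand.

```bash
python3 - <<'E'
from h import *
a=np.load("w2.npz"); W=a["W"]; p=a["p"]
v,u=np.mgrid[0:480,0:640]
m=(u>255)&(u<290)&(v>165)&(v<280)|(u>340)&(u<440)&(v>165)&(v<290)|(u>160)&(u<245)&(v>225)&(v<330)
m&=(W[...,2]>90)&(W[...,2]<125)
P=W[m]; c=np.median(P,0); A=np.c_[P[:,:2]-c[:2],np.ones(len(P))]; k=np.linalg.lstsq(A,P[:,2],rcond=None)[0]; print(c,k)
yaw=0.2225; X=np.array([np.cos(yaw),np.sin(yaw)]);Y=np.array([-X[1],X[0]])
print("slope along plate x,y",k[:2]@X,k[:2]@Y)
tcp=status.get_state()["eef_pos"]
# plate top edges
lum=p.astype(int).min(-1)
m2=(W[...,2]>88)&(W[...,2]<118)&(lum>60)
Q=(W[m2][:,:2]-tcp[:2]); 
q=np.c_[Q@X,Q@Y]; print("plate rel tcp x/y min max",q.min(0),q.max(0), np.percentile(q,[.3,99.7],axis=0))
# front edge line direction
f=(u>420)&m2&(v>160)&(v<330)
rows=[]
for r in range(165,330,5):
    cc=np.nonzero(m2[r])[0]; 
    if len(cc): rows.append((W[r,cc.max()][:2]))
rows=np.array(rows); L=cv2.fitLine(rows.astype(np.float32),cv2.DIST_HUBER,0,.01,.01).ravel(); print("front edge dir deg",np.degrees(np.arctan2(L[1],L[0])), (rows-tcp[:2])@X)
rib=(W[...,2]>132)&(abs((W[...,0]-tcp[0])*X[0]+(W[...,1]-tcp[1])*X[1])<12)&(v>225)&(v<300)&(lum>60)
R=W[rib]; qq=(R[:,:2]-tcp[:2]); print("rib top z",np.median(R[:,2]),(qq@X).min(),(qq@X).max(),(qq@Y).max(),(qq@Y).min())
# plate top at rib-> 
print("top z at tcp", k[2]+k[:2]@(tcp[:2]-c[:2]))
E
```

```text
[ 480.76700277 -173.9346248   103.19947506] [-1.70347091e-03  1.09516813e-03  1.03221742e+02]
slope along plate x,y -0.0014198090486428456 0.0014440736277098807
plate rel tcp x/y min max [-64.95688751 -57.38460686] [65.69587329 59.06477364] [[-63.95274543 -52.83635069]
 [ 64.57064101  58.70750567]]
front edge dir deg -77.513405 [64.82181563 64.85544455 65.08776468 65.10188209 65.18964465 65.01508126
 64.54267227 65.25288122 64.75860694 64.85083904 64.47916775 64.59610773
 64.67758069 64.43574036 64.9553672  64.66764016 64.52061793 64.63061477
 64.6769116  64.44301284 64.33781538 64.53609909 64.05966931 64.91328539
 64.27705479 64.5647147  64.64465573 64.64309467 64.69071837 64.37840823
 64.53554744 64.74900728 64.69092704]
rib top z 142.80226875867788 -5.7616008993720165 6.325073431972498 29.666434891344323 15.665211657758418
top z at tcp 103.17513159223188
```

```bash
python3 -c "
from h import *
plan([491.7,175.3,265],-0.2487,[494.9,-195.2,285])"
```

```text
lin [0.3625, 0.0764, 0.0203] rot [-0.0018, -0.0007, 0.4649]
```

```bash
python3 -m creep '[{"linear":[0.012,0.003,0],"rot":[0,0,0.02],"hand":255},{"linear":[0.04,0.008,0],"rot":[0,0,0.05],"hand":255},{"linear":[0.075,0.016,0],"rot":[0,0,0.1],"hand":255},{"linear":[0.11,0.023,0],"rot":[0,0,0.15],"hand":255},{"linear":[0.147,0.031,0],"rot":[0,0,0.2],"hand":255},{"linear":[0.184,0.039,0],"rot":[0,0,0.25],"hand":255},{"linear":[0.221,0.047,0],"rot":[0,0,0.3],"hand":255},{"linear":[0.258,0.054,0],"rot":[0,0,0.35],"hand":255},{"linear":[0.295,0.062,0.002],"rot":[0,0,0.4],"hand":255},{"linear":[0.33,0.07,0.008],"rot":[0,0,0.44],"hand":255},{"linear":[0.353,0.0745,0.015],"rot":[0,0,0.4649],"hand":255},{"linear":[0.3625,0.0764,0.0203],"rot":[0,0,0.4649],"hand":255}]' && python3 -m creep '[{"linear":[0,0,0],"rot":[0,0,0],"hand":255},{"linear":[0,0,0],"rot":[0,0,0],"hand":255},{"linear":[0,0,0],"rot":[0,0,0],"hand":255}]'; python3 - <<'E'
from h import *
s=status.get_state(); print(s["eef_pos"],s["orientation"],s["contact_force"],s["ft_torque"])
T=wristT(); p,d=eyes.grab_frame("wrist"); cv2.imwrite("pics/w3.png",p[:,:,::-1]); W=cloud("wrist",p,d,T)
np.savez("w3.npz",p=p,W=W,T=T)
p,d=eyes.grab_frame("top"); cv2.imwrite("pics/t3.png",cv2.resize(p[130:310,140:320],None,fx=3.3,fy=3.3)[:,:,::-1])
print([(r["confidence"],r["xyz"]) for t in("flap_lip","bay_stop","bay") for r in nets.place_of(t,"wrist")])
E
```

```text
time: 5.12
eef_pos: [490.9, 177.9, 262.0]
orientation: [-0.001, 0.789, 0.615, -0.001]
contact_force: [-0.6, 0.6, -2.2]
grip_width: 11.3
time: 5.37
eef_pos: [491.7, 174.2, 264.0]
orientation: [-0.0, 0.79, 0.614, -0.001]
contact_force: [-1.1, -1.0, -2.6]
grip_width: 10.8
[491.66194485 174.1843472  264.00019007] [-3.48651076e-05  7.89567054e-01  6.13663633e-01 -9.00708661e-04] [-1.07841742 -1.04839513 -2.6426721 ] [-0.00053926 -0.01388923  0.00769415]
[(0.69, [576.3, 156.3, 60.0]), (0.72, [594.2, 152.9, 51.1])]
```

View pics/w3.png

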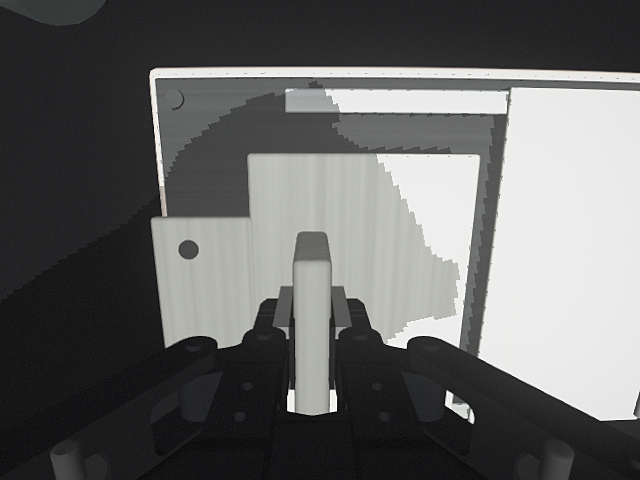

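View pics/t3.png

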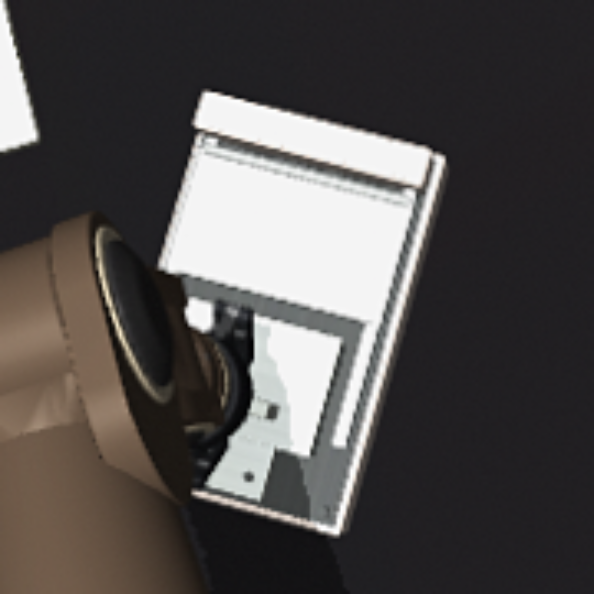

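The wrist view shows the plate in front of the flap edge (px x≈500 against plate front px x≈478) and inside the kerb. I'll measure the gaps from this cloud.

```bash
python3 - <<'E'
from h import *
a=np.load("w3.npz"); W=a["W"]; p=a["p"]; tcp=np.array([491.66,174.18,264.0])
lum=p.astype(int).min(-1); v,u=np.mgrid[0:480,0:640]; z=W[...,2]
def fit(P):
    L=cv2.fitLine(P[:,:2].astype(np.float32),cv2.DIST_HUBER,0,.01,.01).ravel(); return L
def rowedges(mask,rows,side):
    out=[]
    for r in rows:
        c=np.nonzero(mask[r])[0]
        if len(c): out.append(W[r,c.max() if side>0 else c.min()])
    return np.array(out)
def coledges(mask,cols,side):
    out=[]
    for c in cols:
        r=np.nonzero(mask[:,c])[0]
        if len(r): out.append(W[r.max() if side>0 else r.min(),c])
    return np.array(out)
yaw=-0.2487; X=np.array([np.cos(yaw),np.sin(yaw)]);Y=np.array([-X[1],X[0]])
def rep(n,P):
    L=fit(P); q=(P[:,:2]-tcp[:2]); 
    print(n,len(P),"angdeg",round(float(np.degrees(np.arctan2(L[1]*np.sign(L[0]),abs(L[0])))),2),"x",np.median(q@X).round(1),"y",np.median(q@Y).round(1),"z",np.median(P[:,2]).round(1))
pl=(z>72)&(z<92)&(u<520)
fl=(z>58)&(z<70)&(u>470)
ke=(z>56)&(z<68)&(u<505)&(v<125)
rep("plate front",rowedges(pl,range(170,330,4),1))
rep("plate left",coledges(pl,range(260,470,4),-1))
rep("flap edge",rowedges(fl,range(130,380,4),-1))
rep("kerb inner",coledges(ke,range(295,495,4),1))
rep("deck outer",coledges((z>40)&(z<56)&(v<100),range(180,280,4),-1))
dk=(z>44)&(z<55)&(u>180)&(u<270)&(v>90)&(v<140); print("deck z",np.median(z[dk]), "flap z",np.median(z[(u>530)&(v>120)&(v<350)]))
pp=(z>72)&(z<92)&(u>360)&(u<440)&(v>165)&(v<290); print("plate top",np.median(z[pp]))
E
```

```text
plate front 40 angdeg 75.62 x 64.5 y 21.3 z 82.1
plate left 53 angdeg -14.35 x 20.5 y 58.9 z 79.8
flap edge 63 angdeg 75.85 x 83.4 y 12.2 z 61.3
kerb inner 50 angdeg -14.45 x 35.6 y 75.1 z 57.0
deck outer 25 angdeg -14.75 x -38.6 y 96.4 z 40.8
deck z 49.67597949881903 flap z nan
plate top 82.49903341781939
```

```bash
python3 -m creep '[{"linear":[0.001,0,0.005],"rot":[0,0,0],"hand":255},{"linear":[0.002,0,0.012],"rot":[0,0,0],"hand":255},{"linear":[0.002,0,0.018],"rot":[0,0,0],"hand":255},{"linear":[0.002,0,0.022],"rot":[0,0,0],"hand":255},{"linear":[0.002,0,0.025],"rot":[0,0,0],"hand":255},{"linear":[0.002,0,0.025],"rot":[0,0,0],"hand":255},{"linear":[0.002,0,0.025],"rot":[0,0,0],"hand":255}]' 110; python3 -m creep '[{"linear":[0,0,0.001],"rot":[0,0,0],"hand":255},{"linear":[0,0,0.002],"rot":[0,0,0],"hand":255},{"linear":[0,0,0.003],"rot":[0,0,0],"hand":255},{"linear":[0,0,0.003],"rot":[0,0,0],"hand":255},{"linear":[0,0,0.003],"rot":[0,0,0],"hand":255}]'
```

```text
time: 6.2
eef_pos: [492.1, 177.1, 239.9]
orientation: [-0.0, 0.789, 0.614, -0.0]
contact_force: [-2.0, -1.2, 3.2]
grip_width: 10.3
time: 6.62
eef_pos: [492.3, 177.1, 237.1]
orientation: [0.0, 0.789, 0.614, 0.0]
contact_force: [-3.5, -1.3, 5.7]
grip_width: 10.6
```

```bash
python3 -m creep '[{"linear":[0,0,0.001],"rot":[0,0,0],"hand":255},{"linear":[0,0,0.001],"rot":[0,0,0],"hand":255},{"linear":[0,0,0.002],"rot":[0,0,0],"hand":255},{"linear":[0,0,0.002],"rot":[0,0,0],"hand":255},{"linear":[0,0,0.002],"rot":[0,0,0],"hand":255}]'; python3 -m creep '[{"linear":[0,0,0.001],"rot":[0,0,0],"hand":255},{"linear":[0,0,0.001],"rot":[0,0,0],"hand":255},{"linear":[0,0,0.001],"rot":[0,0,0],"hand":255},{"linear":[0,0,0.001],"rot":[0,0,0],"hand":255}]'; python3 -c "
from h import *
s=status.get_state(); print(s['eef_pos'],s['contact_force'],s['ft_torque'])"
```

```text
time: 7.03
eef_pos: [492.3, 177.1, 236.0]
orientation: [0.0, 0.789, 0.614, 0.001]
contact_force: [-4.7, -2.4, 12.3]
grip_width: 10.6
time: 7.37
eef_pos: [492.2, 177.0, 236.0]
orientation: [0.0, 0.789, 0.614, 0.001]
contact_force: [-7.9, -2.9, 20.3]
grip_width: 10.6
[492.23981061 177.0230759  236.04102153] [-7.90547161 -2.9296928  20.28233963] [-0.72381789  1.82367881 -0.02320102]
```

The plate is on the deck: TCP z stopped at 236.0 while the force rose to 20 N. I'll check that it lies flat before sliding.

```bash
cat > chk.py <<'E'
from h import *
import sys
s=status.get_state(); tcp=s["eef_pos"]; T=wristT(); p,d=eyes.grab_frame("wrist"); cv2.imwrite("pics/%s.png"%sys.argv[1],p[:,:,::-1]); W=cloud("wrist",p,d,T); z=W[...,2]
v,u=np.mgrid[0:480,0:640]
m=(u>255)&(u<290)&(v>165)&(v<280)|(u>345)&(u<int(sys.argv[2]))&(v>165)&(v<290)|(u>160)&(u<245)&(v>225)&(v<330)
m&=(z>45)&(z<75); P=W[m]; c=np.median(P,0); A=np.c_[P[:,:2]-c[:2],np.ones(len(P))]; k=np.linalg.lstsq(A,P[:,2],rcond=None)[0]
yaw=-0.2487; X=np.array([np.cos(yaw),np.sin(yaw)]);Y=np.array([-X[1],X[0]])
print("plate top z",c[2],"slopes",k[:2]@X,k[:2]@Y)
fl=(u>530)&(v>140)&(v<340)&(z>50); Q=W[fl]; k=np.linalg.lstsq(np.c_[Q[:,:2]-Q[:,:2].mean(0),np.ones(len(Q))],Q[:,2],rcond=None)[0]; print("flap z",k[2],"slope",k[:2]@X,k[:2]@Y)
print(s["time"],tcp,s["contact_force"],s["ft_torque"])
E
python3 chk.py w4 440
```

```text
plate top z 54.62300526293839 slopes -0.0005851435941811021 0.0017667025095899137
flap z 62.575255786837765 slope 0.0015422607036543925 -0.001387383082484775
7.3667 [492.23981061 177.0230759  236.04102153] [-7.90547161 -2.9296928  20.28233963] [-0.72381789  1.82367881 -0.02320102]
```

View pics/w4.png

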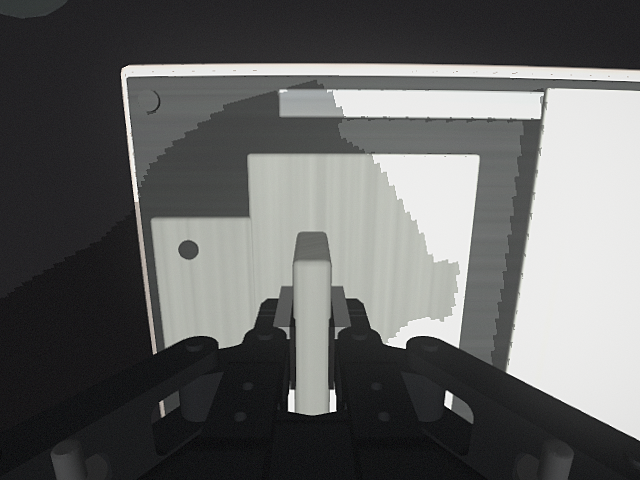

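The plate is flat on the deck (top z 54.6 mm, slopes under 0.002), with its front edge at px x≈478 and the flap edge at x≈520–545. Next I'll slide it forward.

```bash
python3 -m creep '[{"linear":[0,0.003,0],"rot":[0,0,0],"hand":255},{"linear":[0,0.006,0],"rot":[0,0,0],"hand":255},{"linear":[0,0.009,0],"rot":[0,0,0],"hand":255},{"linear":[0,0.012,0],"rot":[0,0,0],"hand":255},{"linear":[0,0.015,0],"rot":[0,0,0],"hand":255},{"linear":[0,0.018,0],"rot":[0,0,0],"hand":255},{"linear":[0,0.018,0],"rot":[0,0,0],"hand":255}]'; python3 -m creep '[{"linear":[0,0.003,0],"rot":[0,0,0],"hand":255},{"linear":[0,0.006,0],"rot":[0,0,0],"hand":255},{"linear":[0,0.009,0],"rot":[0,0,0],"hand":255},{"linear":[0,0.012,0],"rot":[0,0,0],"hand":255},{"linear":[0,0.012,0],"rot":[0,0,0],"hand":255}]';  python3 chk.py w5 440
```

```text
time: 8.0
eef_pos: [509.8, 173.4, 236.1]
orientation: [-0.001, 0.789, 0.614, 0.002]
contact_force: [-9.2, 2.1, 18.8]
grip_width: 10.7
time: 8.42
eef_pos: [521.5, 170.5, 236.0]
orientation: [-0.001, 0.789, 0.614, 0.002]
contact_force: [-7.1, 1.8, 17.4]
grip_width: 10.6
plate top z 54.61612030045217 slopes -0.0006921953501019895 0.0018957089773093034
flap z 62.59847664250848 slope -0.0022302988259611167 -1.5436290637283987e-05
8.4167 [521.52196581 170.48927063 236.04329475] [-7.10668321  1.79780895 17.42587748] [ 0.15539103  1.70393345 -0.08033833]
```

View pics/w5.png

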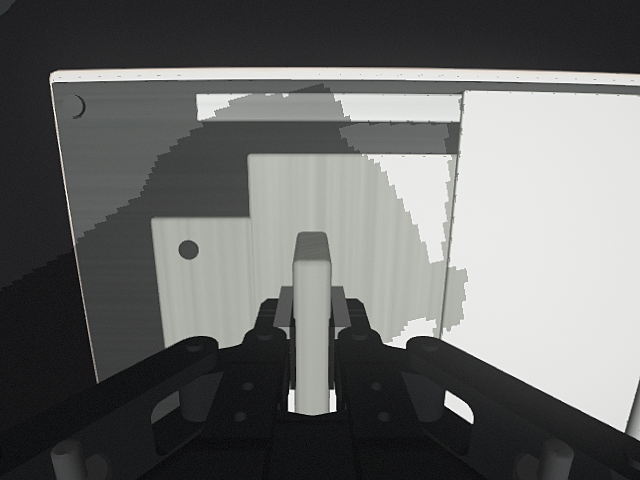

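The plate's front is now under the flap (flap edge at px x≈455, flap level). I'll go on to the stop in small steps.

```bash
python3 -m creep '[{"linear":[0,0.003,0],"rot":[0,0,0],"hand":255},{"linear":[0,0.006,0],"rot":[0,0,0],"hand":255},{"linear":[0,0.009,0],"rot":[0,0,0],"hand":255},{"linear":[0,0.009,0],"rot":[0,0,0],"hand":255}]'; python3 -m creep '[{"linear":[0,0.001,0],"rot":[0,0,0],"hand":255},{"linear":[0,0.002,0],"rot":[0,0,0],"hand":255},{"linear":[0,0.002,0],"rot":[0,0,0],"hand":255}]';python3 -m creep '[{"linear":[0,0.001,0],"rot":[0,0,0],"hand":255},{"linear":[0,0.002,0],"rot":[0,0,0],"hand":255},{"linear":[0,0.002,0],"rot":[0,0,0],"hand":255}]'
```

```text
time: 8.8
eef_pos: [530.3, 168.3, 236.1]
orientation: [-0.001, 0.789, 0.614, 0.002]
contact_force: [-8.1, 2.6, 17.1]
grip_width: 10.5
time: 9.05
eef_pos: [531.9, 167.9, 236.1]
orientation: [-0.001, 0.789, 0.614, 0.002]
contact_force: [-8.1, 2.8, 19.0]
grip_width: 10.5
time: 9.3
eef_pos: [533.5, 167.5, 236.1]
orientation: [-0.001, 0.789, 0.614, 0.001]
contact_force: [-10.9, 4.0, 18.8]
grip_width: 10.4
```

```bash
python3 -m creep '[{"linear":[0,0.001,0],"rot":[0,0,0],"hand":255},{"linear":[0,0.001,0],"rot":[0,0,0],"hand":255},{"linear":[0,0.001,0],"rot":[0,0,0],"hand":255}]';python3 -m creep '[{"linear":[0,0.001,0],"rot":[0,0,0],"hand":255},{"linear":[0,0.001,0],"rot":[0,0,0],"hand":255},{"linear":[0,0.001,0],"rot":[0,0,0],"hand":255}]'; python3 chk.py w6 400
```

```text
time: 9.55
eef_pos: [533.7, 167.4, 236.0]
orientation: [-0.002, 0.789, 0.614, 0.001]
contact_force: [-13.9, 4.5, 21.1]
grip_width: 10.3
time: 9.8
eef_pos: [534.0, 167.2, 236.1]
orientation: [-0.003, 0.789, 0.615, 0.0]
contact_force: [-18.5, 6.0, 25.0]
grip_width: 9.9
plate top z 54.69430091769996 slopes -0.0016201809996012838 0.0015042354597371791
flap z 62.65193528339582 slope 0.004278089108872768 -0.0015491874218672701
9.8 [534.01637334 167.24764999 236.09047464] [-18.46635357   5.98052983  25.03715229] [ 0.64812894  3.36220786 -0.12365843]
```

View pics/w6.png

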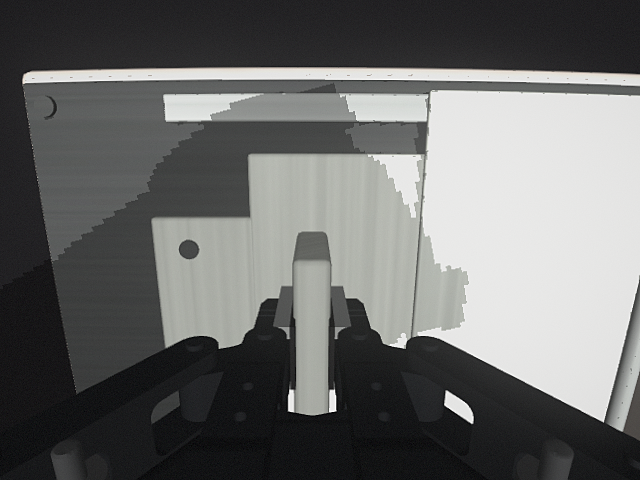

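Forward travel stopped at 43.8 mm against a predicted 42.9 mm while the force rose, so the plate is on the stop. The flap is still level at z 62.6. I'll ease the forward push slightly, keep the downward press, settle, and run a final check.

```bash
python3 -m creep '[{"linear":[0,-0.001,0.0003],"rot":[0,0,0],"hand":255},{"linear":[0,-0.001,0.0003],"rot":[0,0,0],"hand":255},{"linear":[0,-0.001,0.0003],"rot":[0,0,0],"hand":255},{"linear":[0,-0.001,0.0003],"rot":[0,0,0],"hand":255},{"linear":[0,-0.001,0.0003],"rot":[0,0,0],"hand":255},{"linear":[0,-0.001,0.0003],"rot":[0,0,0],"hand":255}]'; python3 chk.py w7 400; python3 - <<'E'
from h import *
s=status.get_state(); tcp=s["eef_pos"]; T=wristT(); p,d=eyes.grab_frame("wrist"); W=cloud("wrist",p,d,T); z=W[...,2]; v,u=np.mgrid[0:480,0:640]
yaw=-0.2487; X=np.array([np.cos(yaw),np.sin(yaw)]);Y=np.array([-X[1],X[0]])
o=np.array([540.2,163.0]); print("tcp in bay",(tcp[:2]-o)@X,(tcp[:2]-o)@Y)
q=W[...,:2]-tcp[:2]; fx=q@X; fy=q@Y
fl=(z>59)&(u>400)
e=[fx[r,np.nonzero(fl[r])[0].min()] for r in range(130,330,4)]; print("flap edge rel tcp",np.median(e),"-> insertion",64.8-np.median(e))
pl=(z>53)&(z<57)&(v>140)
l=[(W[np.nonzero(pl[:,c])[0].min(),c,:2]) for c in range(260,400,4)]; l=np.array(l); L=cv2.fitLine(l.astype(np.float32),cv2.DIST_HUBER,0,.01,.01).ravel(); print("plate left y",np.median((l-tcp[:2])@Y),"ang",np.degrees(np.arctan(L[1]/L[0])))
ke=(z>56)&(v<125); k=[fy[np.nonzero(ke[:,c])[0].max(),c] for c in range(180,420,4)]; print("kerb y",np.median(k))
a=np.load("top.npz")["p"]; p,d=eyes.grab_frame("top"); cv2.imwrite("pics/t7.png",p[:,:,::-1])
E
```

```text
time: 10.35
eef_pos: [533.7, 167.4, 236.0]
orientation: [-0.002, 0.789, 0.614, 0.001]
contact_force: [-15.1, 4.5, 23.1]
grip_width: 10.4
plate top z 54.6180410347759 slopes -0.0012725307155658113 0.002161723557015677
flap z 62.6312550079203 slope 0.004479750819110995 -0.0017184363371089855
10.35 [533.69488056 167.36557941 236.02905896] [-15.06818304   4.51672669  23.06658462] [ 0.42626693  2.85205948 -0.08652342]
tcp in bay -7.3490429864181115 2.6096105858297514
flap edge rel tcp 41.179910840333 -> insertion 23.620089159666996
plate left y 59.530131195264225 ang -14.175903
kerb y 71.30717904493301
```

View pics/t7.png

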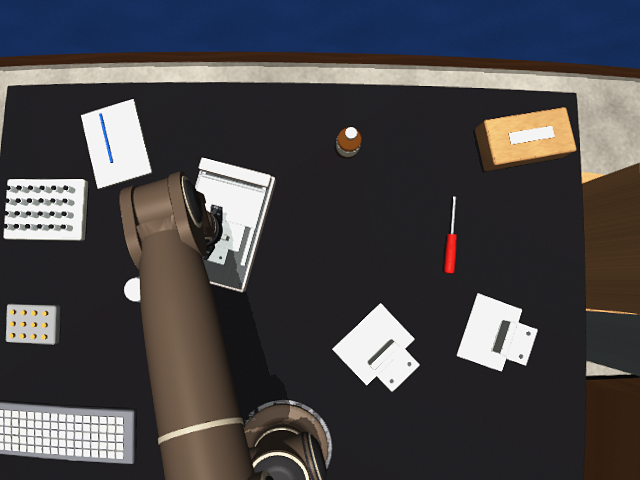

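The final top view shows the bottle (348,138), jar (134,290) and screwdriver (450,235) unmoved. The plate is home in the bay with the hand on it, so I'm handing it in.

```bash
python3 -c "
from station import *
from station import manip,status
print(manip.sign_off()); s=status.get_state(); print(s['time'],s['eef_pos'],s['contact_force'])"
```

```text
the job is handed in; nothing more can be done
None
the job is handed in; nothing more can be done
```

I gripped the smallest plate by its rib and pressed it flat on the deck in front of the flap. I then slid it under the flap to the stop and handed the job in with the hand still gripping and pressing it. The hand-in gave no verdict. The arm's clock read 10.35 s at the last move, against the 38 s limit.

My last checks before handing in:

| Check | Measured | Required |
|---|---|---|
| Plate edge under the flap | about 23.6 mm (stop at 24) | at least 17 mm |
| Distance from the middle | about 2–3 mm | within 14 mm |
| Plate angle to the bay | about 0.1° | under 0.1 rad (5.7°) |
| Plate height and tilt | top at 54.6 mm (deck at 50 plus 5 mm plate), tilt about 0.002 rad | within 2 mm and 0.04 rad |
| Flap | level, slope about 0.004 rad | under 0.03 rad |
| Downward press | about 23 N | over 2 N |
| Forward push on the stop | about 15 N | none set |

- **Seal:** I could not see it under the plate. I inferred it is down because the plate lies flat on the deck.
- **Bystanders:** the bottle, jar and screwdriver look unmoved in the top view, though the arm partly covers the jar.
- **Disagreement:** estimates of the sideways position differed by a few mm, from about +1 mm (kerb gap, wrist camera) to +2.6 mm (first top-view fit). All are well within the allowance.

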